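# Stroke the parts-box lids shut

### The arm

A 7-joint arm with a two-finger parallel gripper is mounted at the origin on a cart in front of the work surface, level with it; the furniture and walls round the work are solid. World frame = base frame: x ahead of the robot, y to its left, z up, the work surface at z = 0. Lengths are in mm, angles in rad, forces in N, time in s.
With the tool pointing down it reaches from about 425 to 925 mm from the base axis. Payload 6.8 kg.
Tool frame: the origin (TCP) lies between the finger pads; the fingertips stand env.tcp_to_tips ahead of it and the grasp point (between the pads) lies 6 mm ahead of it (env.tcp_to_tips is the distance from the TCP to the fingertips, in mm); z points along the fingers, y is the line along which they close (so a half turn about z gives the same grasp; the last joint's range is limited). The gripper opens to 88 mm and grips with 3 to 60 N. Pads are 20 mm wide; open, the fingers measure 115 mm over their backs; the gripper's body (75 mm by 178 mm) begins 61 mm behind the grasp point.
Start: joints at [-1.385, 0.477, 0.022, 1.555, -0.011, 1.109, -0.083], TCP at [195.47, 646.095, 247.664] pointing down, gripper open.
Joint ranges: [-2.96, 2.96], [-0.34, 2.1], [-1.41, 1.46], [0.24, 2.44], [-1.37, 4.51], [0.17, 1.92], [-2.96, 2.96]. Speed limits (rad/s): [2.39, 2.39, 3.14, 3.14, 3.14, 3.14, 3.14].

### API

Orientations are given as a unit quaternion [w, x, y, z].
In Python, from rig import env gives the robot as it stands.
- The arm moves only by the tool move_arm, never from a script. Its argument "rows" is text: rows parted by semicolons, each of 7 numbers parted by spaces: the gripper's target within -1 to 1 (shut at 1, half-way at 0, fully open at -1), then the shift along the world's x, y, z as a fraction of full scale, then the turn, a rotation vector about the world's x, y, z as a fraction of full scale. In form: fingers tx ty tz ax ay az; .... A call has 1 to 10 rows; each row shifts and turns the commanded pose from where the row before left it; what a row does not reach is not made up. Full scale, the value 1, is 200 mm for a shift and pi rad for a turn. A row lasts 1/10 s, in which the tool goes at most 50 mm and 8.59 degrees, less where a joint would pass 70% of its speed; a pose out of reach is approached as far as the arm can. A call with a number of a shift or a turn outside -1 to 1 is refused whole. A call with a gripper value outside its range is refused whole. The fingers move at their own pace and stop on an object; the grip force is fixed at half the most. Time passes only in rows, so rows that do not move let the fingers close. It gives the time, the measured TCP pose, the force, the opening and the grip force at its end, in the units of the state.
- env.sense(): the state, without advancing time (a new reading comes with each control period).
- env.camera(name): name is "scene" or "top"; returns a dict with "color" (384x512x3 uint8, red, green, blue), "mtx" (3x3 intrinsics, pixels), "R" (3x3) and "t" (3): a world point X has camera coordinates R X + t. Camera axes: x right, y down, z forward; pixel columns grow to the right and rows downward; lengths in mm; the calibration is good to about 2 mm. A picture is of the moment at which its call begins. There is no depth.
- env.job_done(): hands the job in; it is judged then, once.
The state is a dict: "time": time; "joints": joint angles; "dq": joint speeds; "effort": joint torques, N m; "position": TCP position; "eef_rot": TCP orientation; "force": force on the tool from outside, world axes, zero at the start; "torque": the same for the moment, N m; "width": finger opening in mm; "finger_force": force on a finger pad.
Only numpy, scipy, OpenCV 4.12 (cv2) and the standard library are available. Lean on these libraries where they do the work, as an engineer would, in place of code of your own. Each camera call takes 0.05 s, during which the arm holds its last target. There are 200 camera calls.

### The job

The small-parts box was left with all its flip lids up. With the fingertips, stroke lightly along the tops of the yellow lids, from the robot's right to its left, so that they fold shut one after another; then stroke back along the blue lids, from left to right, and shut those. Use a light touch without shifting or lifting the box, leave the things around it alone, and finish clear with all eight lids shut.

Things in the scene. Friction and masses are not known exactly. Their poses are not given: they have to be found in the camera images.
- parts_box: Loose grey small-parts box, 93 (its x) x 148 (its y) x 30 mm high without lids, about 0.95 kg, on a plywood board whose top is 34 mm above the bench. Origin: centre of its underside; z up, x away from the robot, y to the robot's left. Two rows of four flip lids run along its y, lid centres at y = -54, -18, +18, +54 mm. Shut lids lie flat, tops 33 mm above the origin.
- yellow_row (a point): Centre of the yellow row (box x = -22.5 mm, robot's side) at the height of the shut lids' tops; axes as the box. Lids 38 (x) x 31 (y) x 2.5 mm, with a 3 mm thumb tab on the free edge. Each hinges at its -y edge and folds down when its outer face is pushed towards +y; pushed towards -y it jams at its stop (1.6 rad) and shoves the box. Only closed fingers keep to one row.
- blue_row (a point): Centre of the blue row (box x = +22.5 mm, far side) at the height of the shut lids' tops; axes as the box. Lids as in the yellow row, turned round: each hinges at its +y edge and folds down when pushed towards -y. All hinges: a lid folds with well under 1 N, stays where it is above about 0.45 rad, and drops shut by its own weight once its free edge is less than about 10 mm up.
- yellow_1 (a joint): Angle of yellow lid 1: 0 = shut flat, grows to 1.6 as it opens. In the box's frame its centre when shut is at y = -54 mm, its hinge edge at y = -69.5 mm.
- yellow_2 (a joint): Angle of yellow lid 2: 0 = shut flat, grows to 1.6 as it opens. In the box's frame its centre when shut is at y = -18 mm, its hinge edge at y = -33.5 mm.
- yellow_3 (a joint): Angle of yellow lid 3: 0 = shut flat, grows to 1.6 as it opens. In the box's frame its centre when shut is at y = +18 mm, its hinge edge at y = +2.5 mm.
- yellow_4 (a joint): Angle of yellow lid 4: 0 = shut flat, grows to 1.6 as it opens. In the box's frame its centre when shut is at y = +54 mm, its hinge edge at y = +38.5 mm.
- blue_1 (a joint): Angle of blue lid 1: 0 = shut flat, grows to 1.6 as it opens. In the box's frame its centre when shut is at y = +54 mm, its hinge edge at y = +69.5 mm.
- blue_2 (a joint): Angle of blue lid 2: 0 = shut flat, grows to 1.6 as it opens. In the box's frame its centre when shut is at y = +18 mm, its hinge edge at y = +33.5 mm.
- blue_3 (a joint): Angle of blue lid 3: 0 = shut flat, grows to 1.6 as it opens. In the box's frame its centre when shut is at y = -18 mm, its hinge edge at y = -2.5 mm.
- blue_4 (a joint): Angle of blue lid 4: 0 = shut flat, grows to 1.6 as it opens. In the box's frame its centre when shut is at y = -54 mm, its hinge edge at y = -38.5 mm.
- spool: Orange thread spool, 43 mm across, 47 mm high, standing beyond the box's +y end; origin at the centre of its underside. To be left alone.
- tape_roll: White roll of tape lying flat, 66 mm across, 22 mm high, beyond the box's -y end; origin at the centre of its underside. To be left alone.
- dropper: Amber dropper bottle, 34 mm across, 102 mm high, standing on the bench at the right, just behind the board (not the one at the wall); origin at the centre of its underside. To be left alone.

How it is judged (in metres and radians):
On the way, in this order (a step that is already met when the one before it is completed fails the run):
1. the yellow lid at the right-hand end is shut while the yellow lid at the left-hand end and all blue lids are still up (value of joint yellow_1 below 0.1 rad and value of joint each of yellow_4, blue_1, blue_2, blue_3, blue_4 above 0.5 rad), for 0.05 s.
2. all four yellow lids are shut while all blue lids are still up (value of joint each of yellow_1, yellow_2, yellow_3, yellow_4 below 0.1 rad and value of joint each of blue_1, blue_2, blue_3, blue_4 above 0.5 rad), for 0.1 s.
3. the blue lid at the left-hand end is shut while the blue lid at the right-hand end is still up (value of joint each of blue_1, yellow_1, yellow_2, yellow_3, yellow_4 below 0.1 rad and value of joint blue_4 above 0.5 rad), for 0.05 s.
At the end, for the whole second after the job is handed in: All eight lids are within 0.1 rad of shut, the box stands flat within 15 mm of where it was, and the spool, tape roll and bottle stand within 20 mm of where they were (value of joint each of yellow_1, yellow_2, yellow_3, yellow_4, blue_1, blue_2, blue_3, blue_4 below 0.1 rad and distance of parts_box from where it was at the start of the episode below 0.015 m and angle between parts_box's own z axis and vertical below 0.05 rad and linear speed of parts_box below 0.02 m/s and distance of each of spool, tape_roll, dropper from where it was at the start of the episode below 0.02 m and angle between each of spool, tape_roll, dropper's own z axis and vertical below 0.15 rad); the robot touches nothing.
It fails at once if the box is shifted by more than 15 mm (distance of parts_box from where it was at the start of the episode above 0.015 m).
It fails at once if the box is lifted or tipped (height (world z) of parts_box above 0.042 m or angle between parts_box's own z axis and vertical above 0.1 rad).
It fails at once if the touch is not light: the fingers press on the box or its lids with more than 25 N (contact force between the fingers and parts_box above 25 N).
It fails at once if the spool, the tape roll or the bottle is moved by more than 20 mm or tipped (distance of any of spool, tape_roll, dropper from where it was at the start of the episode above 0.02 m or angle between any of spool, tape_roll, dropper's own z axis and vertical above 0.3 rad).
It also fails if it takes over 42 s, if anything falls off the work surface, if the arm or the gripper's body presses on something with over 40 N, if the wrist force passes 120 N, or if a joint passes its speed limit or range.

## Working session

There is one attempt and no reset: what is moved stays moved. The work goes in short steps, Python scripts to look and compute and a tool call to move; the robot and the scene stay as the last step left them, time stands still between calls to the robot, and variables do not carry over. Pictures are saved under pics/ and viewed, at most 10 in all, crops included, and the job is handed in when it is done.

Besides the shell and the picture viewer there is one more tool, called after "Request:" by a JSON object that holds its "fn" and its "kwargs". move_arm: Moves the arm, as the interface text tells. Its arguments: {"type":"object","properties":{"rows":{"type":"string"}},"required":["rows"]}

```bash
mkdir -p pics
python3 - <<'E'
from rig import env
import cv2
s=env.sense();print(s['position'],s['eef_rot'],s['width'],env.tcp_to_tips,s['time'])
for n in("scene","top"):
    c=env.camera(n);cv2.imwrite(f"pics/{n}0.png",cv2.resize(c["color"][:,:,::-1],(800,600),interpolation=cv2.INTER_CUBIC));cv2.imwrite(f"raw_{n}.png",c["color"][:,:,::-1])
    print(n,c["mtx"],c["R"],c["t"])
E
```

```text
[195.34093027 645.56401627 246.71813611] [-5.55361894e-05  1.46359468e-01  9.89231078e-01 -8.82090074e-04] 87.55742920405375 25.0 0.0
scene [[445.7970767    0.         256.62889454]
 [  0.         445.7970767  194.10232796]
 [  0.           0.           1.        ]] [[-0.52437198 -0.85116712 -0.02342115]
 [-0.43429403  0.29100914 -0.8524684 ]
 [ 0.73240885 -0.43683888 -0.52225384]] [392.66998506 254.68414415 589.25877857]
top [[387.49660677   0.         252.82414483]
 [  0.         387.49660677 197.13468609]
 [  0.           0.           1.        ]] [[-0.09469451 -0.99549982 -0.0036135 ]
 [-0.97474869  0.09345676 -0.20280738]
 [ 0.20223242 -0.01568249 -0.97921198]] [178.59190949 554.63679214 899.24841413]
```

View pics/scene0.png

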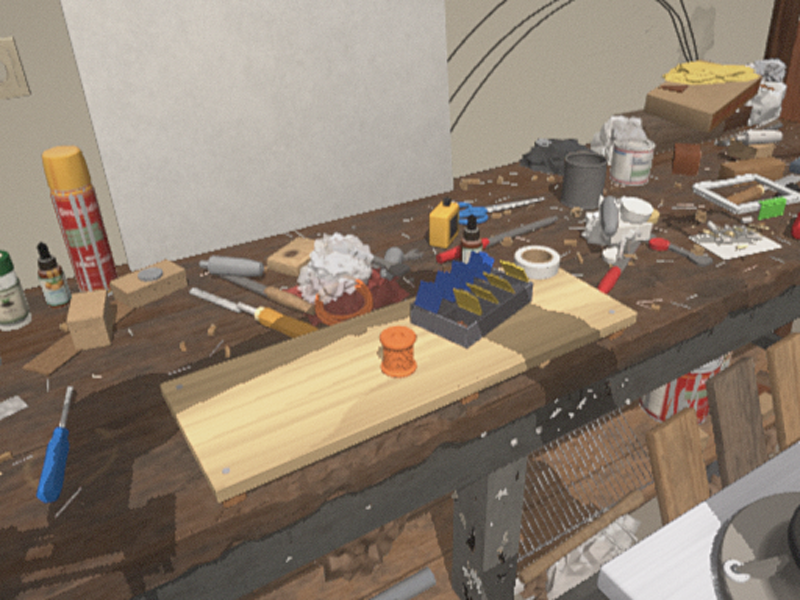

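View pics/top0.png

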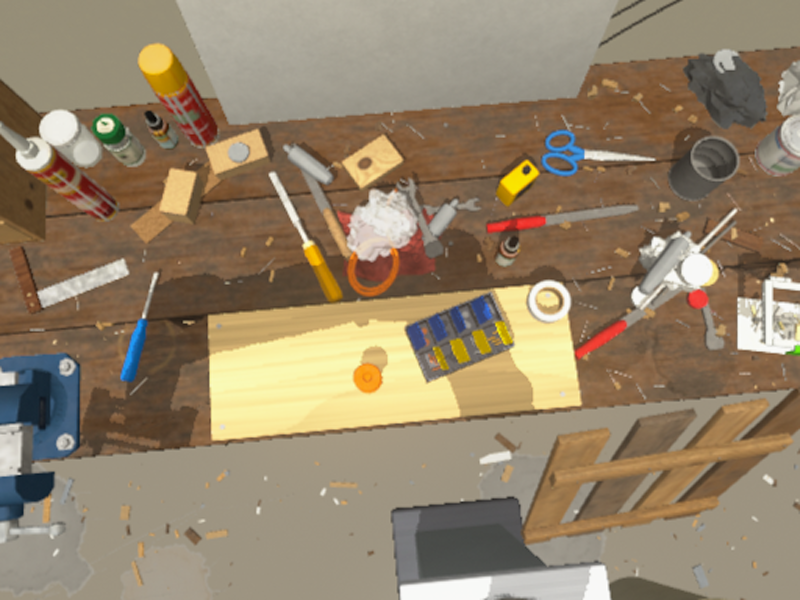

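The scene view shows the box at about (470,300), the spool at (398,352), the tape at (537,262) and the bottle at (471,240), all at 800x600. In the top view the box spans (405..513, 292..382). I'll enlarge both.

Run:
```python
import cv2
a=cv2.imread("raw_top.png")[170:260,220:370];b=cv2.imread("raw_scene.png")[130:250,230:370]
cv2.imwrite("pics/ctop.png",cv2.resize(a,None,fx=5.33,fy=5.33,interpolation=cv2.INTER_CUBIC))
cv2.imwrite("pics/cscene.png",cv2.resize(b,None,fx=5,fy=5,interpolation=cv2.INTER_CUBIC))
```

```text
(no output)
```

View pics/ctop.png

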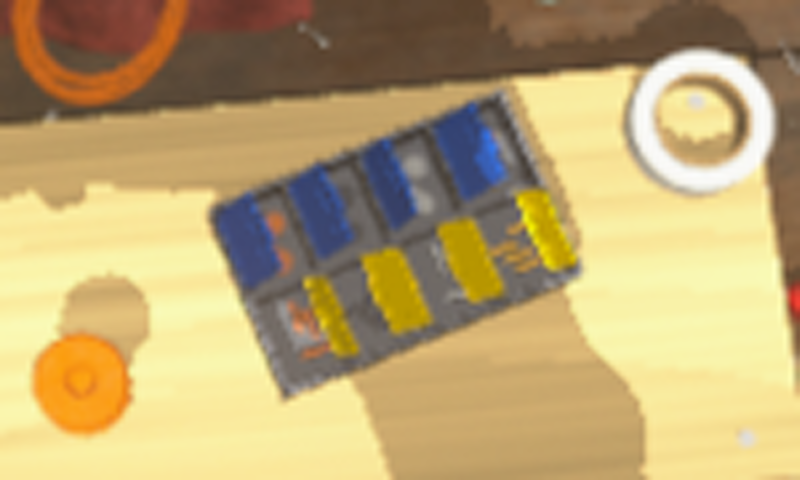

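View pics/cscene.png

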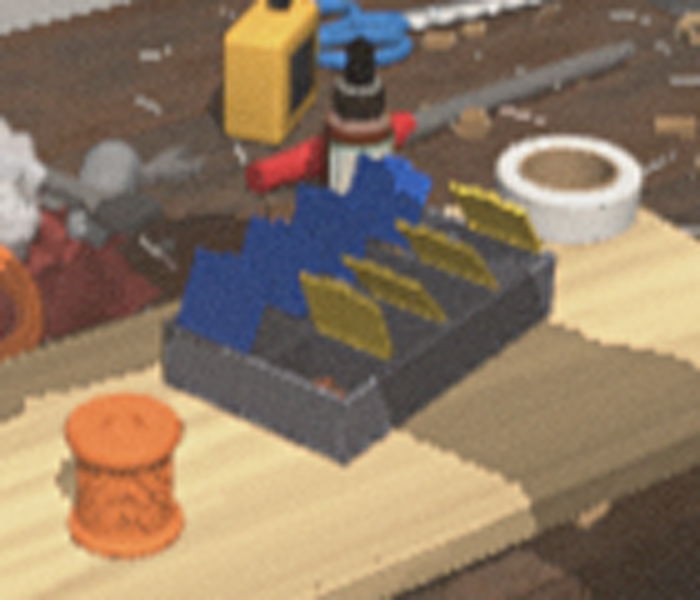

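The top crop shows the box outline corners at about (212,212), (287,397), (578,270) and (510,90). The scene crop shows the rim corners at (165,325), (345,408) and (553,255), with their feet at (165,383), (345,462) and (550,308). I'll fit the pose jointly.

```bash
cat > h.py <<'E'
import numpy as np
from scipy.optimize import least_squares
C={'scene':(445.797,256.629,194.102,np.array([[-0.52437198,-0.85116712,-0.02342115],[-0.43429403,0.29100914,-0.8524684],[0.73240885,-0.43683888,-0.52225384]]),np.array([392.66998506,254.68414415,589.25877857])),
'top':(387.4966,252.824,197.1347,np.array([[-0.09469451,-0.99549982,-0.0036135],[-0.97474869,0.09345676,-0.20280738],[0.20223242,-0.01568249,-0.97921198]]),np.array([178.59190949,554.63679214,899.24841413]))}
def proj(n,X):
    f,cx,cy,R,t=C[n];p=R@np.asarray(X,float)+t;return np.array([f*p[0]/p[2]+cx,f*p[1]/p[2]+cy])
def ray(n,uv,z):
    f,cx,cy,R,t=C[n];d=R.T@np.array([(uv[0]-cx)/f,(uv[1]-cy)/f,1]);o=-R.T@t;return o+d*(z-o[2])/d[2]
def b2w(p,b):
    c,s=np.cos(p[2]),np.sin(p[2]);return np.array([p[0]+c*b[0]-s*b[1],p[1]+s*b[0]+c*b[1],34+b[2]])
tc=lambda u,v:(220+u/5.333-.4,170+v/5.333-.4)
sc=lambda u,v:(230+u/5-.4,130+v/5-.4)
E
python3 - <<'E'
from h import *
x,y=46.5,74
o=[('top',tc(212,212),(x,y,30)),('top',tc(287,397),(-x,y,15)),('top',tc(510,90),(x,-y,30)),('top',tc(580,266),(-x,-y,30)),
('scene',sc(165,325),(x,y,30)),('scene',sc(345,408),(-x,y,30)),('scene',sc(553,255),(-x,-y,30)),('scene',sc(165,383),(x,y,0)),('scene',sc(345,462),(-x,y,0)),('scene',sc(550,308),(-x,-y,0))]
f=lambda p:np.concatenate([proj(n,b2w(p,b))-np.array(u) for n,u,b in o])
r=least_squares(f,[600,0,.3],loss='soft_l1');print(r.x,np.round(r.fun.reshape(-1,2),1) if r.fun.size else'')
p=r.x
print('cam',[-C[n][3].T@C[n][4] for n in C])
for nm,bx,ys in(('Y',-22.5,(-95,-69.5,-54,54,69.5,95)),('B',22.5,(95,69.5,54,-54,-69.5,-95))):
    for yy in ys: print(nm,yy,b2w(p,(bx,yy,33)).round(1))
print('spool',ray('top',tc(82,382),81),'tape',ray('top',tc(700,120),56),'bottle',ray('scene',sc(360,50),102),ray('top',(508*.64,240*.64),102))
E
```

```text
[5.16143327e+02 3.04065723e+01 3.01707692e-01] [[-1.2 -1. ]
 [-0.4  0.2]
 [-1.7 -1. ]
 [ 1.1  0.5]
 [-0.5 -0.7]
 [ 0.7 -1.2]
 [ 0.9 -0.7]
 [-0.3  0.2]
 [ 0.3  0.9]
 [ 0.4  0.8]]
cam [array([-115.06540347,  517.52351139,  534.04962735]), array([375.68597695, 140.05611044, 993.68459664])]
Y -95 [522.9 -67.   67. ]
Y -69.5 [515.3 -42.6  67. ]
Y -54 [510.7 -27.8  67. ]
Y 54 [478.6  75.3  67. ]
Y 69.5 [474.   90.1  67. ]
Y 95 [466.4 114.4  67. ]
B 95 [509.4 127.8  67. ]
B 69.5 [517.  103.5  67. ]
B 54 [521.6  88.7  67. ]
B -54 [553.7 -14.5  67. ]
B -69.5 [558.3 -29.3  67. ]
B -95 [565.9 -53.6  67. ]
spool [462.82066079 177.21919431  81.        ] tape [ 558.84686698 -117.75090139   56.        ] bottle [637.85012263 -56.23322726 102.        ] [649.66299773 -57.37442063 102.        ]
```

Request:
{"fn": "move_arm", "kwargs": {"rows": "1 0.125 -0.192 0 0 0 0.0475; 1 0.125 -0.192 0 0 0 0.0475; 1 0.125 -0.192 0 0 0 0.0475; 1 0.125 -0.192 0 0 0 0.047; 1 0.125 -0.192 0 0 0 0; 1 0.125 -0.192 0 0 0 0; 1 0.125 -0.192 0 0 0 0; 1 0.125 -0.192 0 0 0 0; 1 0.125 -0.192 0 0 0 0; 1 0 0 0 0 0 0"}}

```text
time: 1.1
position: [424.0, 293.9, 247.5]
eef_rot: [0.0, -0.145, 0.989, -0.001]
force: [0.2, -0.2, -0.1]
width: 11.4
finger_force: 0.0
```

Request:
{"fn": "move_arm", "kwargs": {"rows": "1 0.057 -0.204 0 0 0 0; 1 0.057 -0.204 0 0 0 0; 1 0.057 -0.204 0 0 0 0; 1 0.057 -0.204 0 0 0 0; 1 0.057 -0.204 0 0 0 0; 1 0.057 -0.204 0 0 0 0; 1 0.057 -0.204 0 0 0 0; 1 0.057 -0.204 0 0 0 0; 1 0.057 -0.204 0 0 0 0; 1 0 0 0 0 0 0"}}

```text
time: 2.1
position: [523.6, -72.4, 247.7]
eef_rot: [0.0, -0.146, 0.989, -0.001]
force: [-0.1, 0.4, -0.1]
width: 0.6
finger_force: 0.0
```

Request:
{"fn": "move_arm", "kwargs": {"rows": "1 0 0 -0.2 0 0 0.003; 1 0 0 -0.2 0 0 0; 1 0 0 -0.19 0 0 0; 1 0 0 0 0 0 0; 1 0 0 0 0 0 0"}}

```text
time: 2.6
position: [523.0, -66.0, 129.9]
eef_rot: [-0.001, -0.155, 0.988, 0.0]
force: [0.4, 0.4, -0.0]
width: 0.4
finger_force: 0.0
```

Run:
```python
from rig import env
import cv2,numpy as np
print(env.sense()['position'],env.sense()['force'])
a=env.camera('top')['color'][150:260,220:370,::-1];b=env.camera('scene')['color'][100:250,230:370,::-1]
a=cv2.resize(a,(600,440),interpolation=cv2.INTER_CUBIC)
cv2.imwrite("pics/t1.png",a);cv2.imwrite("pics/s1.png",cv2.resize(b,(560,600),interpolation=cv2.INTER_CUBIC))
from h import *
P=env.sense()['position'];print([ (proj('scene',P+np.array([0,0,-25]))-(230,100))*4])
```

```text
[522.9707744  -65.99428448 129.86821375] [ 0.39427438  0.41138585 -0.0086658 ]
[array([429.89045536, 219.68190764])]
```

View pics/s1.png

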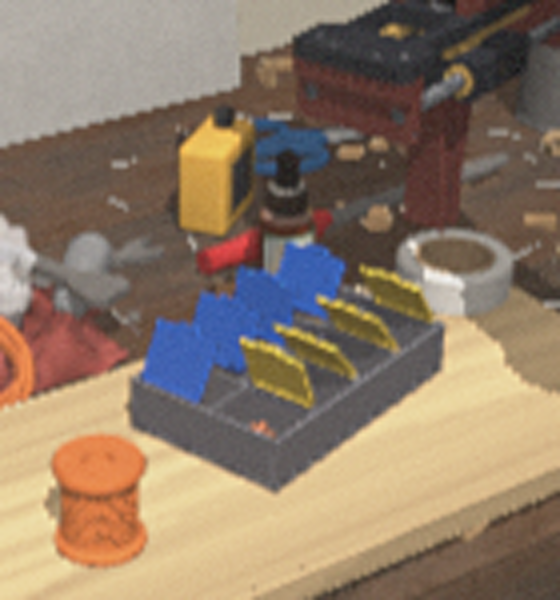

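Request:
{"fn": "move_arm", "kwargs": {"rows": "1 0 0 -0.07 0 0 0; 1 -0.0163 0.0525 0 0 0 0; 1 -0.0163 0.0525 0 0 0 0; 1 -0.0163 0.0525 0 0 0 0; 1 0 0 0 0 0 0; 1 -0.005 0.016 -0.03 0 0 0; 1 -0.005 0.016 -0.03 0 0 0; 1 -0.005 0.016 -0.03 0 0 0; 1 0 0 0 0 0 0; 1 0 0 0 0 0 0"}}

```text
time: 3.7
position: [510.1, -25.8, 97.3]
eef_rot: [-0.0, -0.155, 0.988, -0.0]
force: [0.2, 0.5, 1.3]
width: 0.5
finger_force: 0.0
```

```bash
cat > look.py <<'E'
from rig import env
import cv2,sys
s=env.sense();print(s['position'],s['force'],s['time'])
b=env.camera('scene')['color'][100:250,230:370,::-1]
cv2.imwrite(f"pics/{sys.argv[1]}.png",cv2.resize(b,(560,600),interpolation=cv2.INTER_CUBIC))
E
python3 look.py s2
```

```text
[510.11763593 -25.78507787  97.33481272] [0.17186988 0.52220416 1.30609662] 3.7
```

View pics/s2.png

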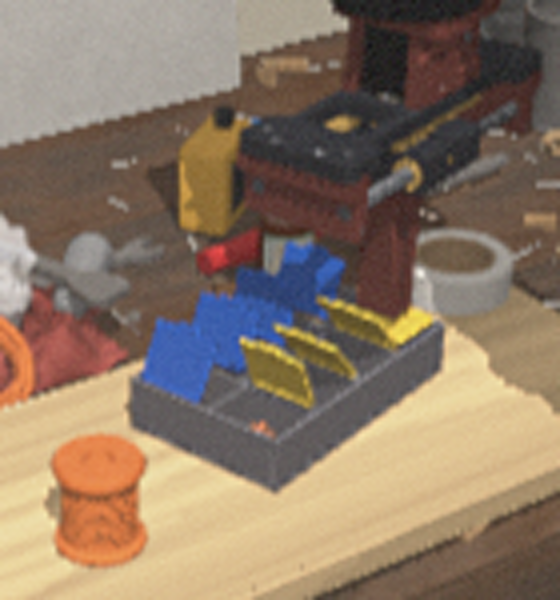

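The first yellow lid is folded under the fingers at (400,330), and the box corner is still at (275,490). I'll repeat the stroke for lid 2.

Request:
{"fn": "move_arm", "kwargs": {"rows": "1 0.0015 -0.005 0.092 0 0 0; 1 0 0 0 0 0 0; 1 -0.0135 0.0435 0 0 0 0; 1 -0.0135 0.0435 0 0 0 0; 1 -0.0135 0.0435 0 0 0 0; 1 0 0 0 0 0 0; 1 -0.005 0.016 -0.03 0 0 0; 1 -0.005 0.016 -0.03 0 0 0; 1 -0.005 0.016 -0.03 0 0 0; 1 0 0 0 0 0 0"}}

```text
time: 4.75
position: [498.6, 9.4, 96.9]
eef_rot: [-0.001, -0.155, 0.988, 0.0]
force: [-0.5, -0.0, 0.0]
width: 0.2
finger_force: 0.0
```

Request:
{"fn": "move_arm", "kwargs": {"rows": "1 0.0015 -0.005 0.092 0 0 0; 1 0 0 0 0 0 0; 1 -0.0135 0.0435 0 0 0 0; 1 -0.0135 0.0435 0 0 0 0; 1 -0.0135 0.0435 0 0 0 0; 1 0 0 0 0 0 0; 1 -0.005 0.016 -0.03 0 0 0; 1 -0.005 0.016 -0.03 0 0 0; 1 -0.005 0.016 -0.03 0 0 0; 1 0 0 0 0 0 0"}}

```text
time: 5.75
position: [487.8, 44.0, 97.3]
eef_rot: [-0.001, -0.155, 0.988, -0.0]
force: [-0.3, 0.2, 0.4]
width: 0.7
finger_force: 0.0
```

```bash
python3 look.py s3
```

```text
[487.8291227   44.04651369  97.32803448] [-0.32782033  0.16188947  0.39595102] 5.75
```

View pics/s3.png

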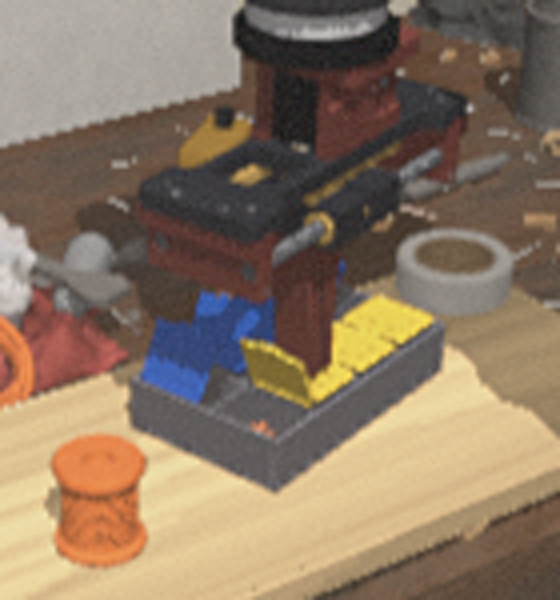

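Yellow lids 1–3 now lie flat and lid 4 is still up at (275,370). The box has not moved. Next is lid 4, then lift.

Request:
{"fn": "move_arm", "kwargs": {"rows": "1 0.0015 -0.005 0.092 0 0 0; 1 0 0 0 0 0 0; 1 -0.0135 0.0435 0 0 0 0; 1 -0.0135 0.0435 0 0 0 0; 1 -0.0135 0.0435 0 0 0 0; 1 0 0 0 0 0 0; 1 -0.005 0.016 -0.03 0 0 0; 1 -0.005 0.016 -0.03 0 0 0; 1 -0.005 0.016 -0.03 0 0 0; 1 0 0 0 0 0 0"}}

```text
time: 6.8
position: [477.0, 78.7, 97.7]
eef_rot: [-0.001, -0.155, 0.988, -0.0]
force: [0.2, -0.6, 0.8]
width: 0.5
finger_force: 0.0
```

Request:
{"fn": "move_arm", "kwargs": {"rows": "1 0 0 0.17 0 0 0; 1 0 0 0.17 0 0 0; 1 -0.05 0.16 0 0 0 0; 1 0 0 0 0 0 0; 1 0 0 0 0 0 0"}}

```text
time: 7.3
position: [467.7, 110.9, 166.8]
eef_rot: [-0.0, -0.156, 0.988, 0.0]
force: [0.5, -0.4, -0.6]
width: 0.2
finger_force: 0.0
```

```bash
python3 look.py s4
```

```text
[467.66777429 110.86790985 166.83576275] [ 0.51140649 -0.41187868 -0.56045095] 7.3
```

View pics/s4.png

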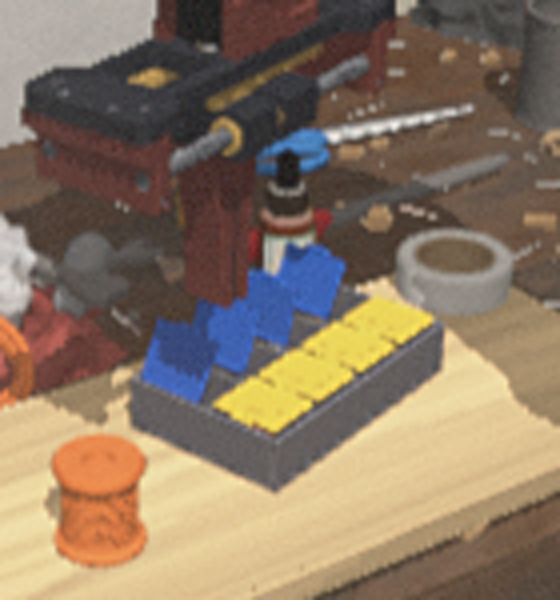

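All four yellow lids are flat and all four blue lids are up. Now over to the blue row's left end.

Request:
{"fn": "move_arm", "kwargs": {"rows": "1 0.105 0.04 0 0 0 0; 1 0.105 0.04 0 0 0 0; 1 0 0 0 0 0 0; 1 0 0 0 0 0 0; 1 0 0 -0.127 0 0 0; 1 0 0 -0.127 0 0 0; 1 0 0 0 0 0 0"}}

```text
time: 8.05
position: [506.7, 124.9, 113.4]
eef_rot: [-0.003, -0.154, 0.988, -0.001]
force: [0.7, 1.1, -0.7]
width: 0.4
finger_force: 0.0
```

Request:
{"fn": "move_arm", "kwargs": {"rows": "1 0.006 0.004 0 0 0 0; 1 0 0 0 0 0 0; 1 0 0 0 0 0 0"}}

```text
time: 8.35
position: [511.8, 127.4, 117.2]
eef_rot: [0.001, -0.155, 0.988, 0.0]
force: [-0.4, -0.5, -0.5]
width: 0.6
finger_force: 0.0
```

Request:
{"fn": "move_arm", "kwargs": {"rows": "1 -0.007 -0.002 0 0 0 0; 1 0.0163 -0.0525 0 0 0 0; 1 0.0163 -0.0525 0 0 0 0; 1 0.0163 -0.0525 0 0 0 0; 1 0 0 0 0 0 0; 1 0.005 -0.016 -0.032 0 0 0; 1 0.005 -0.016 -0.032 0 0 0; 1 0.005 -0.016 -0.032 0 0 0; 1 0 0 0 0 0 0; 1 0 0 0 0 0 0"}}

```text
time: 9.35
position: [522.3, 85.8, 96.5]
eef_rot: [-0.0, -0.155, 0.988, -0.0]
force: [1.3, -0.5, -0.8]
width: 0.4
finger_force: 0.0
```

Request:
{"fn": "move_arm", "kwargs": {"rows": "1 -0.0015 0.005 0.092 0 0 0; 1 0 0 0 0 0 0; 1 0 0 0 0 0 0"}}

```text
time: 9.65
position: [522.5, 87.1, 115.5]
eef_rot: [0.001, -0.155, 0.988, 0.0]
force: [0.4, -0.7, -0.3]
width: 0.6
finger_force: 0.0
```

```bash
python3 look.py s5
```

```text
[522.50109982  87.13979444 115.47700387] [ 0.35167558 -0.73992423 -0.30662484] 9.65
```

View pics/s5.png

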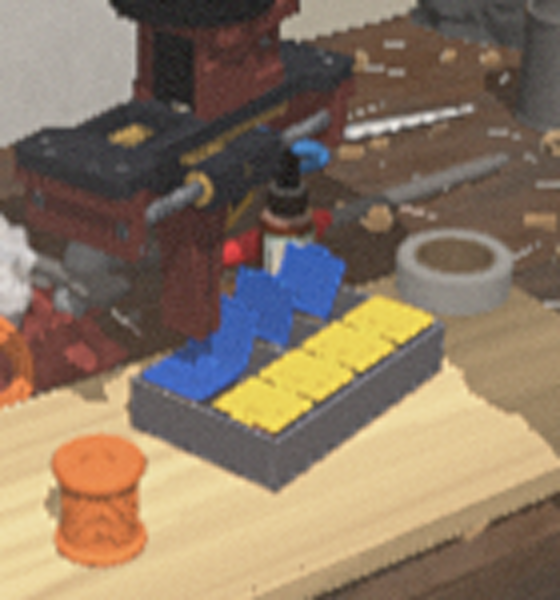

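Blue lid 1 is flat and the other three are up. The box and the spool have not moved. I'll continue along the blue row.

Request:
{"fn": "move_arm", "kwargs": {"rows": "1 0.0135 -0.0435 0 0 0 0; 1 0.0135 -0.0435 0 0 0 0; 1 0.0135 -0.0435 0 0 0 0; 1 0 0 0 0 0 0; 1 0.005 -0.016 -0.031 0 0 0; 1 0.005 -0.016 -0.031 0 0 0; 1 0.005 -0.016 -0.031 0 0 0; 1 0 0 0 0 0 0; 1 -0.0015 0.005 0.093 0 0 0; 1 0 0 0 0 0 0"}}

```text
time: 10.7
position: [534.2, 52.5, 116.6]
eef_rot: [0.001, -0.155, 0.988, 0.0]
force: [-0.3, -0.0, -0.3]
width: 0.5
finger_force: 0.0
```

Request:
{"fn": "move_arm", "kwargs": {"rows": "1 0.0135 -0.0435 0 0 0 0; 1 0.0135 -0.0435 0 0 0 0; 1 0.0135 -0.0435 0 0 0 0; 1 0 0 0 0 0 0; 1 0.005 -0.016 -0.031 0 0 0; 1 0.005 -0.016 -0.031 0 0 0; 1 0.005 -0.016 -0.031 0 0 0; 1 0 0 0 0 0 0; 1 -0.0015 0.005 0.093 0 0 0; 1 0 0 0 0 0 0"}}

```text
time: 11.7
position: [545.0, 17.7, 116.6]
eef_rot: [0.001, -0.155, 0.988, 0.0]
force: [0.4, 0.2, 0.9]
width: 0.4
finger_force: 0.0
```

Request:
{"fn": "move_arm", "kwargs": {"rows": "1 0.0135 -0.0435 0 0 0 0; 1 0.0135 -0.0435 0 0 0 0; 1 0.0135 -0.0435 0 0 0 0; 1 0 0 0 0 0 0; 1 0.005 -0.016 -0.031 0 0 0; 1 0.005 -0.016 -0.031 0 0 0; 1 0.005 -0.016 -0.031 0 0 0; 1 0 0 0 0 0 0; 1 0 0 0.12 0 0 0; 1 0 0 0.2 0 0 0"}}

```text
time: 12.7
position: [552.9, -18.1, 159.0]
eef_rot: [-0.003, -0.155, 0.988, 0.0]
force: [0.2, -0.6, -0.5]
width: 0.3
finger_force: 0.0
```

Request:
{"fn": "move_arm", "kwargs": {"rows": "1 0 0 0.2 0 0 0; 1 0 0 0.2 0 0 0; 1 0 0 0 0 0 0; 1 0 0 0 0 0 0; 1 0 0 0 0 0 0"}}

```text
time: 13.2
position: [554.0, -18.1, 239.4]
eef_rot: [-0.001, -0.155, 0.988, 0.0]
force: [0.1, -0.5, -0.8]
width: 0.3
finger_force: 0.0
```

```bash
python3 look.py s6
```

```text
[553.97524727 -18.11361025 239.40109846] [ 0.07897505 -0.47989324 -0.77044495] 13.2
```

View pics/s6.png

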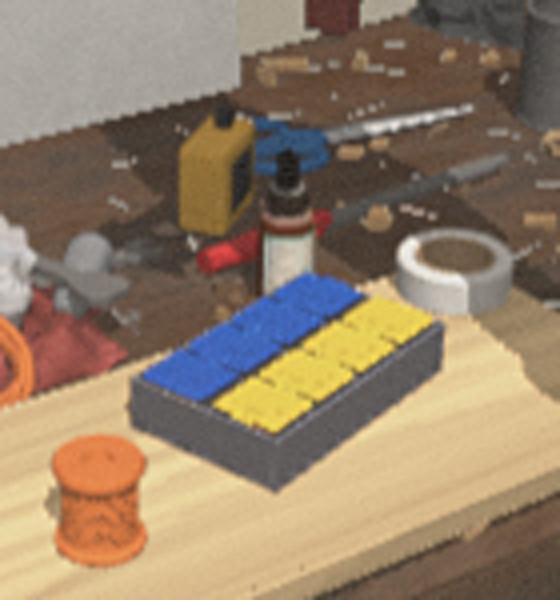

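All eight lids lie flat. The box corner is still at (275,490), the spool, tape and bottle have not moved, and the arm is clear.

```bash
python3 -c "
from rig import env
print(env.job_done())"
```

```text
the job is handed in; nothing more can be done
None
```

All eight lids are shut, yellow row right to left and then blue row left to right. In the final picture the box, spool, tape roll and bottle are where they started, and the job was handed in at about 13 s with the arm clear (no verdict was returned).

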